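# Tamp the metal blanks level in the sprung bin

## Robot

A 6-joint arm with a two-finger parallel gripper is mounted at the origin on a cart in front of the work surface, level with it; the furniture and walls round the work are solid. World frame = base frame: x ahead of the robot, y to its left, z up, the work surface at z = 0. Lengths are in m, angles in rad, forces in N, time in s.
With the tool pointing down it reaches from about 0.35 to 0.95 m from the base axis. Payload 17.4 kg.
Tool frame: the origin (TCP) lies between the finger pads; the fingertips stand robot.tip_reach ahead of it and the grasp point (between the pads) lies 5 mm behind it (robot.tip_reach is the distance from the TCP to the fingertips, in m); z points along the fingers, x is the direction in which the jaws open and shut, and the axes are right-handed (so a half turn about z gives the same grasp; the last joint's range is limited). The gripper opens to 93 mm and grips with 3 to 60 N. Pads are 15 mm wide; open, the fingers measure 128 mm over their backs; the gripper's body (75 mm by 188 mm) begins 65 mm behind the grasp point.
Start: joints at [1.232, 0.116, 1.442, -0, 1.584, -0.038], TCP at [0.2, 0.645, 0.233] pointing down, gripper open.
Joint ranges: [-2.83, 2.83], [-0.83, 2.19], [0.07, 2.5], [-1.14, 4.28], [0.01, 3], [-2.97, 2.97]. Speed limits (rad/s): [1.89, 1.89, 2.22, 3.14, 3.14, 3.14].

## Interface

Orientations are given as a rotation vector (axis times angle).
In Python, from rig import robot gives the robot as it stands.
- The arm moves only by the tool move_arm, never from a script. Its argument "series" is a list of rows, each an object of numbers: "dx", "dy", "dz": the shift along the world's x, y, z in mm; "roll": the turn about the world's z in rad; "hand": the finger opening in mm, from 0 to 93. In form: [{"dx": .., "dy": .., "dz": .., "roll": .., "hand": ..}, ...]. A call has 1 to 5 rows; each row is the pose to reach, as a shift and turn from the pose measured when the call began; what a row does not reach only later rows make up. A row lasts 1/10 s, in which the tool goes at most 50 mm and 8.59 degrees, less where a joint would pass 70% of its speed; a pose out of reach is approached as far as the arm can. A call with a gripper value outside its range is refused whole. The fingers move at their own pace and stop on an object; "force" is the grip in N (left out, the last holds). Time passes only in rows, so rows that repeat a pose let the fingers close. It gives the time, the measured TCP pose, the force and the opening at its end, in the units of the state.
- robot.get_obs(): the state, without advancing time (a new reading comes with each control period).
- robot.snapshot(name): name is "scene" or "top"; returns a dict with "frame" (400x640x3 uint8, red, green, blue), "z_map" (400x640 float32, m along the optical axis (not along the pixel's ray), 0 where there is no reading), "mtx" (3x3 intrinsics, pixels), "k1" (the pictures are not rectified: a ray, as slopes to the right and down, at radius r is drawn at 1 + k1 r^2 times it, then the intrinsics apply), "camera_from_world" (4x4, takes a point from world to camera coordinates). Camera axes: x right, y down, z forward; pixel columns grow to the right and rows downward; lengths in m; the calibration is good to about 2 mm. A picture is of the moment at which its call begins.
- robot.hand_in(): hands the job in, once; it reports no verdict.
The state is a dict: "t": time; "q": joint angles; "joint_velocities": joint speeds; "tau": joint torques, N m; "eef_pos": TCP position; "orientation": TCP orientation; "contact_force": force on the tool from outside, world axes, zero at the start; "torque": the same for the moment, N m; "grip_width": finger opening in m.
Only numpy, scipy, OpenCV 4.12 (cv2) and the standard library are available. Lean on these libraries where they do the work, as an engineer would, in place of code of your own. Each camera call takes 0.05 s, during which the arm holds its last target. There are 200 camera calls.

## Task

Two of the metal blanks in the long narrow bin stand proud, perched on the row. Take the tamper by its wooden handle and press them down with its flat foot until each sits fully home on the bin floor, level with the row: first the one nearer the plain end wall, then the one nearer the spring; bed each home with a steady push of about 15 N held for a second, never over 25 N. Then hang the tamper back in its holder and let go; touch the blanks with nothing else, and leave the two rings and the loupe where they are.

Things in the scene. Friction and masses are not known exactly. Their poses are not given: they have to be found in the camera images.
- bin: long narrow open steel bin fixed on the green 3 mm mat, outer 51 x 218 mm, walls and floor 4 mm, rim 30 mm above its origin. Origin under it, on the mat; x across, y along the row of blanks. Inside 43 mm wide, from the fixed end wall at y = -90 mm to y = +120 mm; the row stands against the fixed end. Blanks that are home have their tops 40 mm above the origin
- bin_mid (a point): point on the bin's floor, at bin x = 0, y = 0 (4 mm above the bin's origin)
- follower (a joint): sprung dark plate (38 x 8 x 30 mm) across the bin, squeezing the row towards the fixed end; 0 m at the start (face at bin y = +25 mm), grows to 0.062 m as it is pushed towards +y. Spring about 1.8 N at 0, plus 22 N per m. About 0.053 when both proud blanks are home
- tamper: hand tamper hanging in its holder by a round collar (62 mm, 6 mm thick). Origin: centre of the collar's underside, z up. Square wooden handle 22 x 22 mm (sides along the tamper's x and y) from 6 to 74 mm above the origin. Below: a shank and a flat round foot, 40 mm diameter, set by a stiff thread: its underside is 40 to 54 mm below the origin, different each time, not measured. 0.32 kg
- ring1: steel bearing ring lying flat, 80 mm diameter, 16 mm high; bystander. Origin: centre of its underside
- loupe: black eyepiece loupe, 32 mm diameter, 26 mm high; bystander. Origin: centre of its underside
- blank1: first of four like aluminium blanks standing nose up on the bin floor, numbered from the fixed end: 40 mm along bin x, 28 mm along bin y, 36 mm tall; at one end both y sides are bevelled (9 mm in, 15.6 mm high) to a 10 mm wide nose. 70 g, smooth (friction about 0.2). Origin: centre of the underside, z up
- blank2: aluminium blank like blank1, nose up, number 2 from the fixed end. Origin: centre of the underside, z up
- blank3: aluminium blank like blank1, nose up, number 3 from the fixed end. Origin: centre of the underside, z up
- blank4: aluminium blank like blank1, nose up, number 4 from the fixed end. Origin: centre of the underside, z up
- proud1: aluminium blank shaped like blank1 but nose down, perched in the V between blank1 and blank2. Origin: centre of its lower end, z up; flat 40 x 28 mm top 36 mm above it. Origin about 32 mm above the bin's origin at the start, 4 mm when home. Pressing it down (about 5 to 15 N all the way) wedges the row apart and shifts it about 14 mm to bin +y; let go early, it stays proud or rises
- proud2: the other nose-down blank, like proud1 (same size, origin and heights), perched in the V between blank3 and blank4. It moves 28 mm to bin +y as proud1 goes home, and about 14 mm more as it is itself pressed home
- ring3: steel bearing ring lying flat on the mat, 62 mm diameter, 12 mm high; bystander. Origin: centre of its underside
- holder_top (a point): centre of the open top of the tamper's holder: an upright grey tube fixed on the bare bench (z = 0), outside diameter 58 mm, bore 50 mm, top 65 mm above the bench, open upward

How it is judged:
On the way, in this order (a step that is already met when the one before it is completed fails the run):
1. the tamper is lifted out of its holder (z of tamper in the frame of holder_top above 0.03 m and contact force between the fingers and tamper above 0.5 N), for 0.1 s.
2. the held tamper presses the proud blank nearer the fixed end home with over 10 N, for 0.3 s (contact force between the fingers and tamper above 0.5 N and z of proud1 in the frame of bin below 0.006 m and contact force between tamper and proud1 above 10 N), for 0.3 s.
3. the held tamper presses the other proud blank home with over 10 N, for 0.3 s (contact force between the fingers and tamper above 0.5 N and z of proud2 in the frame of bin below 0.006 m and contact force between tamper and proud2 above 10 N), for 0.3 s.
At the end, for the whole second after the job is handed in: all six blanks lie inside the bin, each within 2 mm of the bin floor, upright within 4 degrees and at rest; the tamper hangs in its holder with its collar down on the tube's top (within 3 mm in height, 10 mm sideways, 4 degrees), at rest, released (z of each of blank1, blank2, blank3, blank4, proud1, proud2 in the frame of bin below 0.006 m and angle between each of blank1, blank2, blank3, blank4, proud1, proud2, tamper's own z axis and vertical below 0.07 rad and horizontal distance between each of blank1, blank2, blank3, blank4, proud1, proud2 and bin_mid below 0.115 m and linear speed of each of blank1, blank2, blank3, blank4, proud1, proud2, tamper below 0.01 m/s and horizontal distance between tamper and holder_top below 0.01 m and z of tamper in the frame of holder_top below 0.003 m); the robot touches nothing.
It fails at once if the tamper presses on a blank with more than 25 N (contact force between tamper and blank1 above 25 N or contact force between tamper and blank2 above 25 N or contact force between tamper and blank3 above 25 N or contact force between tamper and blank4 above 25 N or contact force between tamper and proud1 above 25 N or contact force between tamper and proud2 above 25 N).
It fails at once if the fingers push on a blank (more than 1 N) (contact force between the fingers and blank1 above 1 N or contact force between the fingers and blank2 above 1 N or contact force between the fingers and blank3 above 1 N or contact force between the fingers and blank4 above 1 N or contact force between the fingers and proud1 above 1 N or contact force between the fingers and proud2 above 1 N).
It fails at once if either ring or the loupe is moved more than 15 mm (distance of any of ring1, ring3, loupe from where it was at the start of the episode above 0.015 m).
It fails at once if the tamper is pressed on the bin with more than 25 N (contact force between tamper and bin above 25 N).
It also fails if it takes over 72 s, if anything falls off the work surface, if the arm or the gripper's body presses on something with over 40 N, if the wrist force passes 120 N, or if a joint passes its speed limit or range.

## Working session

There is one attempt and no reset: what is moved stays moved. The work goes in short steps, Python scripts to look and compute and a tool call to move; the robot and the scene stay as the last step left them, time stands still between calls to the robot, and variables do not carry over. Pictures are saved under pics/ and viewed, about 8 in all and at most 12, crops included, and the job is handed in when it is done.

Besides the shell and the picture viewer there is one more tool, called as name([rows], argument=value, ...), one row to a line, values as JSON. move_arm: Moves the arm, as the interface text tells. Its arguments: {"type":"object","properties":{"series":{"type":"array","items":{"type":"object","properties":{"dx":{"type":"number"},"dy":{"type":"number"},"dz":{"type":"number"},"roll":{"type":"number"},"hand":{"type":"number"}}}},"force":{"type":"number"}},"required":["series"]}

```bash
ls; mkdir -p pics; cat > h.py <<'E'
from rig import robot
import numpy as np, cv2
def cloud(s):
    h,w=s["z_map"].shape
    K=s["mtx"];k=s["k1"]
    uu,vv=np.meshgrid(np.arange(w),np.arange(h))
    xd=(uu-K[0,2])/K[0,0]; yd=(vv-K[1,2])/K[1,1]
    x,y=xd.copy(),yd.copy()
    for _ in range(10):
        f=1+k*(x*x+y*y); x,y=xd/f,yd/f
    z=s["z_map"]; P=np.stack([x*z,y*z,z],-1)
    T=np.linalg.inv(s["camera_from_world"])
    return P@T[:3,:3].T+T[:3,3]
E
python3 - <<'E'
from h import *
o=robot.get_obs(); print({k:np.round(v,3) for k,v in o.items()}, robot.tip_reach)
for n in("scene","top"):
    s=robot.snapshot(n); cv2.imwrite(f"pics/{n}0.png",s["frame"][...,::-1]); np.savez(f"{n}0.npz",P=cloud(s),frame=s["frame"])
    print(n,s["camera_from_world"].round(3),s["mtx"],s["k1"])
E
```

```text
pics
{'t': np.float64(0.0), 'q': array([ 1.232,  0.116,  1.442,  0.   ,  1.584, -0.038]), 'joint_velocities': array([-0.   , -0.001, -0.001, -0.001,  0.001, -0.001]), 'tau': array([ 1.0000e-03, -7.2128e+01, -6.2261e+01,  7.8000e-02,  2.4000e-02,
       -0.0000e+00]), 'eef_pos': array([0.2  , 0.645, 0.232]), 'orientation': array([ 2.529e+00,  1.863e+00, -1.000e-03]), 'contact_force': array([ 0.484, -0.767,  0.035]), 'torque': array([-0.028, -0.038, -0.018]), 'grip_width': np.float64(0.093)} 0.014
scene [[ 0.736 -0.677  0.013 -0.378]
 [-0.483 -0.537 -0.692  0.324]
 [ 0.475  0.503 -0.722  0.634]
 [ 0.     0.     0.     1.   ]] [[408.60531502   0.         321.32648515]
 [  0.         408.60531502 200.09888225]
 [  0.           0.           1.        ]] -0.059525647239435896
top [[ 2.000e-03 -1.000e+00 -2.500e-02  5.300e-02]
 [-9.980e-01 -1.000e-03 -7.000e-02  5.370e-01]
 [ 7.000e-02  2.500e-02 -9.970e-01  1.176e+00]
 [ 0.000e+00  0.000e+00  0.000e+00  1.000e+00]] [[498.55121792   0.         323.86811899]
 [  0.         498.55121792 211.52126231]
 [  0.           0.           1.        ]] -0.06322501804414411
```

View pics/scene0.png

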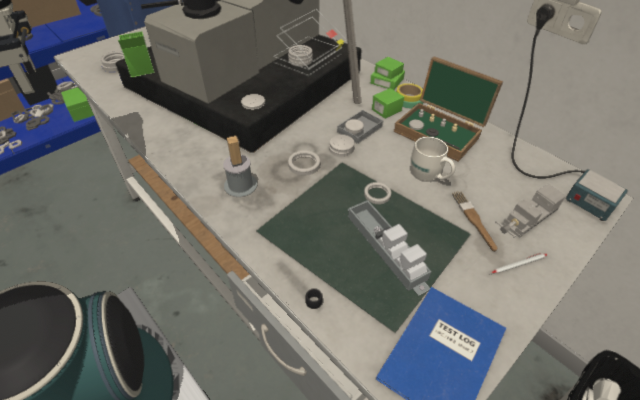

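View pics/top0.png

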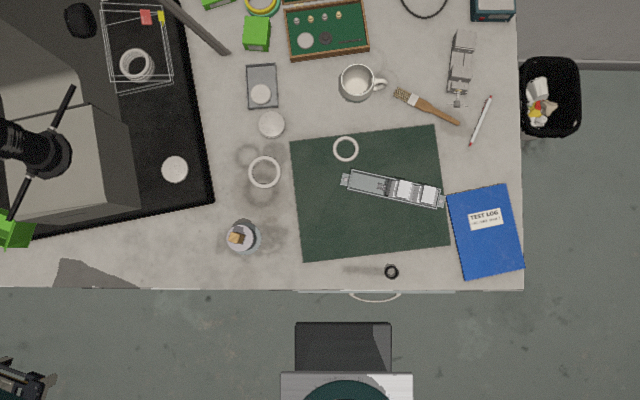

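The scene view shows the tamper at about (238,170), and the bin with two proud blanks at about (397,240) and (412,260). In the top view the tamper is at (240,237). The bin runs from (345,180) at the spring end to (443,200) at the fixed end. The rings are at (345,149) and (265,171), and the loupe is at (391,271).

```bash
python3 - <<'E'
import numpy as np,cv2
for n,box in(("top",(200,270,200,290)),("scene",(120,210,200,280))):
    d=np.load(n+"0.npz");P=d["P"];F=d["frame"].astype(int)
    r=np.zeros(P.shape[:2],bool); r[box[0]:box[1],box[2]:box[3]]=1
    Z=P[...,2]
    def rep(name,m):
        p=P[m]; 
        if len(p)<4: print(n,name,len(p));return
        print(n,name,len(p),"med",np.median(p,0).round(4),"mid",((p.max(0)+p.min(0))/2).round(4),"ext",np.ptp(p,axis=0).round(3),"rect",[np.round(v,4) for v in cv2.minAreaRect(p[:,:2].astype(np.float32)*1000)])
    rep("handle top",r&(Z>.132)&(Z<.15))
    rep("handle",r&(Z>.085)&(Z<.15))
    rep("collar",r&(Z>.062)&(Z<.078))
    print("maxz",Z[r].max())
    r=np.zeros(P.shape[:2],bool)
    b=(160,215,335,450) if n=="top" else (195,300,340,440)
    r[b[0]:b[1],b[2]:b[3]]=1
    rep("proudtops",r&(Z>.060)&(Z<.085))
    m=(r&(Z>.060)&(Z<.085)).astype(np.uint8)
    k,L,st,c=cv2.connectedComponentsWithStats(m)
    for i in range(1,k):
        if st[i,4]>20: rep("  comp",L==i)
    rep("rim/binhigh",r&(Z>.022))
    rep("rim",r&(Z>.026)&(Z<.037))
    rep("mat",r&(Z<.006))
s=cv2.imread("pics/top0.png")
a=cv2.resize(s[155:220,330:455],None,fx=6,fy=6,interpolation=cv2.INTER_CUBIC)
b=cv2.resize(s[205:265,205:275],None,fx=3,fy=3,interpolation=cv2.INTER_CUBIC)
o=np.zeros((390+180,750,3),np.uint8);o[:390]=a;o[390:,:210]=b
cv2.imwrite("pics/crop.png",o)
E
```

```text
top handle top 105 med [0.4734 0.2444 0.1398] mid [0.4723 0.2451 0.1398] ext [0.024 0.026 0.01 ] rect [array([473.0005, 245.1813]), array([22.1311, 21.4519]), np.float64(67.3356)]
top handle 161 med [0.4734 0.241  0.1382] mid [0.5096 0.2838 0.1153] ext [0.098 0.104 0.059] rect [array([509.9149, 286.6774]), array([137.2466,  26.274 ]), np.float64(48.4175)]
top collar 392 med [0.4724 0.2417 0.072 ] mid [0.5018 0.2779 0.0701] ext [0.118 0.122 0.016] rect [array([509.5194, 271.5815]), array([151.9231,  59.7818]), np.float64(34.4129)]
maxz 1.2117627403645432
top proudtops 461 med [ 0.5786 -0.1698  0.0722] mid [ 0.579  -0.1581  0.0691] ext [0.055 0.09  0.018] rect [array([ 579.6404, -158.1312]), array([86.1216, 40.8489]), np.float64(77.5649)]
top   comp 226 med [ 0.585  -0.1293  0.0725] mid [ 0.585  -0.1303  0.0689] ext [0.043 0.035 0.018] rect [array([ 585.9358, -129.9667]), array([28.221 , 40.8614]), np.float64(76.8342)]
top   comp 235 med [ 0.5718 -0.1857  0.0719] mid [ 0.5731 -0.186   0.0693] ext [0.043 0.034 0.018] rect [array([ 573.308 , -186.2858]), array([28.3921, 40.6111]), np.flo
[... 1563 characters left out ...]
 [ 0.5738 -0.1876  0.0674] ext [0.043 0.034 0.014] rect [array([ 574.2805, -186.9449]), array([29.5313, 39.6325]), np.float64(75.8154)]
scene rim/binhigh 2185 med [ 0.5741 -0.1519  0.0407] mid [ 0.3866 -0.2017  0.3546] ext [0.507 0.398 0.665] rect [array([ 427.6391, -256.5551]), array([633.8475, 167.1005]), np.float64(40.8751)]
scene rim 776 med [ 0.5744 -0.1356  0.032 ] mid [ 0.5913 -0.1135  0.0315] ext [0.097 0.222 0.011] rect [array([ 591.4174, -113.8696]), array([217.7045,  52.3806]), np.float64(76.8597)]
scene mat 7063 med [ 0.5797 -0.1181  0.0032] mid [ 0.6198 -0.0983  0.0012] ext [0.368 0.31  0.01 ] rect [array([ 620.4478, -116.9245]), array([291.243 , 235.5672]), np.float64(45.5623)]
```

View pics/crop.png

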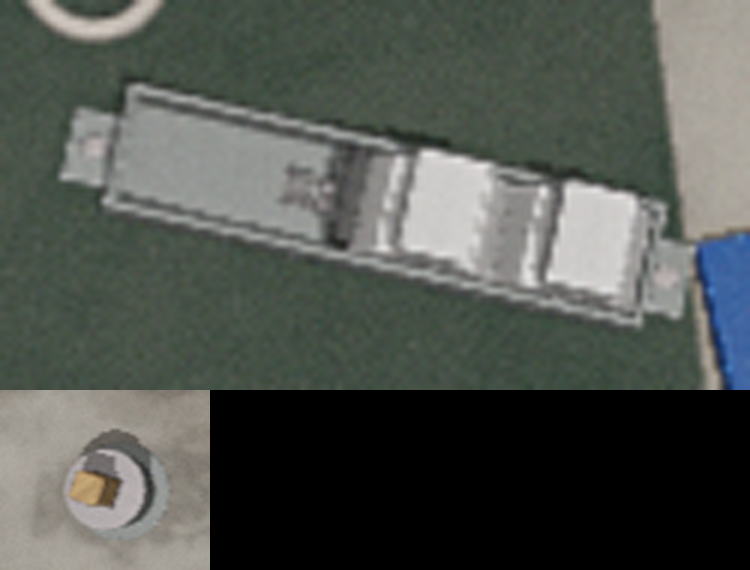

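The crop shows the dark follower at about (345,195) with the row to its right, so bin +y points to world +y. The bin's yaw is about -12.8°. The handle centre is about (0.4735, 0.245), with its sides at 68.5°.

move_arm([
  {"dx": 20, "dy": -42, "dz": 0, "roll": -0.07, "hand": 70},
  {"dx": 45, "dy": -84, "dz": 0, "roll": -0.07, "hand": 70},
  {"dx": 70, "dy": -125, "dz": 0, "roll": -0.07, "hand": 70},
  {"dx": 95, "dy": -168, "dz": 0, "roll": -0.07, "hand": 70},
  {"dx": 120, "dy": -210, "dz": 0, "roll": -0.07, "hand": 70},
], force=40)

```text
t: 0.6
eef_pos: [0.3204, 0.4327, 0.2317]
orientation: [2.592, 1.774, -0.002]
contact_force: [0.8, 0.5, -0.1]
grip_width: 0.0702
```

move_arm([
  {"dx": 30, "dy": -38, "dz": 0, "roll": 0, "hand": 70},
  {"dx": 60, "dy": -75, "dz": 0, "roll": 0, "hand": 70},
  {"dx": 91, "dy": -113, "dz": 0, "roll": 0, "hand": 70},
  {"dx": 122, "dy": -150, "dz": 0, "roll": 0, "hand": 70},
  {"dx": 153, "dy": -188, "dz": 0, "roll": 0, "hand": 70},
])

```text
t: 1.1
eef_pos: [0.4742, 0.2429, 0.2317]
orientation: [2.592, 1.774, -0.001]
contact_force: [1.0, 0.5, 0.7]
grip_width: 0.0701
```

```bash
python3 - <<'E'
from h import *
o=robot.get_obs(); print(o["eef_pos"],o["orientation"],o["contact_force"])
s=robot.snapshot("scene"); cv2.imwrite("pics/s1.png",cv2.resize(s["frame"][60:240,140:380,::-1],None,fx=3,fy=3))
E
```

```text
[0.4741929  0.24287784 0.23165908] [ 2.59192501e+00  1.77406089e+00 -1.49168919e-03] [1.03888214 0.50383594 0.6760537 ]
```

View pics/s1.png

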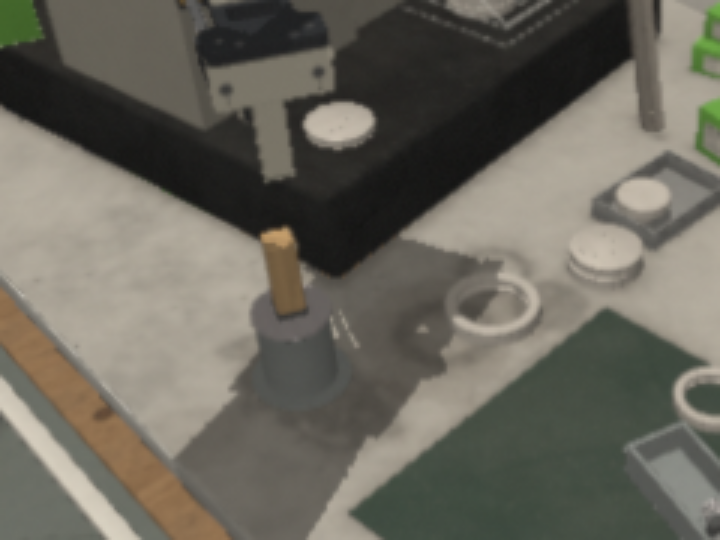

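Picture 4: the fingers, at about (275,150) in the crop, are right above the wooden handle at (283,270), with the way down clear.

move_arm([
  {"dx": -0.5, "dy": 2, "dz": -30, "roll": 0, "hand": 70},
  {"dx": -0.5, "dy": 2, "dz": -60, "roll": 0, "hand": 70},
  {"dx": -0.5, "dy": 2, "dz": -90, "roll": 0, "hand": 70},
  {"dx": -0.5, "dy": 2, "dz": -115, "roll": 0, "hand": 70},
  {"dx": -0.5, "dy": 2, "dz": -127, "roll": 0, "hand": 70},
])

```text
t: 1.65
eef_pos: [0.4761, 0.2399, 0.1018]
orientation: [2.593, 1.769, -0.007]
contact_force: [0.6, 0.8, 0.2]
grip_width: 0.0699
```

move_arm([
  {"dx": 0, "dy": 0, "dz": 0, "roll": 0, "hand": 40},
  {"dx": 0, "dy": 0, "dz": 0, "roll": 0, "hand": 15},
  {"dx": 0, "dy": 0, "dz": 0, "roll": 0, "hand": 15},
  {"dx": 0, "dy": 0, "dz": 0, "roll": 0, "hand": 15},
  {"dx": 0, "dy": 0, "dz": 0, "roll": 0, "hand": 15},
])

```text
t: 2.15
eef_pos: [0.4764, 0.2401, 0.1026]
orientation: [2.593, 1.769, -0.005]
contact_force: [0.9, 0.2, -0.0]
grip_width: 0.0344
```

move_arm([
  {"dx": 0, "dy": 0, "dz": 0, "roll": 0, "hand": 15},
  {"dx": 0, "dy": 0, "dz": 0, "roll": 0, "hand": 15},
])

```text
t: 2.35
eef_pos: [0.4766, 0.2402, 0.103]
orientation: [2.593, 1.769, -0.004]
contact_force: [-0.0, -0.2, 1.9]
grip_width: 0.022
```

move_arm([
  {"dx": 0, "dy": 0, "dz": 5, "roll": 0, "hand": 15},
  {"dx": 0, "dy": 0, "dz": 15, "roll": 0, "hand": 15},
  {"dx": 0, "dy": 0, "dz": 30, "roll": 0, "hand": 15},
  {"dx": 0, "dy": 0, "dz": 45, "roll": 0, "hand": 15},
  {"dx": 0, "dy": 0, "dz": 60, "roll": 0, "hand": 15},
], force=60)

```text
t: 2.85
eef_pos: [0.4766, 0.2401, 0.1649]
orientation: [2.593, 1.769, -0.003]
contact_force: [0.5, -0.2, -2.9]
grip_width: 0.0218
```

move_arm([
  {"dx": 0, "dy": 0, "dz": 20, "roll": 0, "hand": 15},
  {"dx": 0, "dy": 0, "dz": 40, "roll": 0, "hand": 15},
  {"dx": 0, "dy": 0, "dz": 40, "roll": 0, "hand": 15},
  {"dx": 0, "dy": 0, "dz": 40, "roll": 0, "hand": 15},
  {"dx": 0, "dy": 0, "dz": 40, "roll": 0, "hand": 15},
])

```text
t: 3.35
eef_pos: [0.4763, 0.2398, 0.2038]
orientation: [2.593, 1.769, -0.006]
contact_force: [0.2, -0.3, -4.2]
grip_width: 0.0218
```

```bash
python3 - <<'E'
from h import *
o=robot.get_obs(); print(o["eef_pos"],o["orientation"],o["contact_force"],o["torque"])
for n in("scene","top"):
    s=robot.snapshot(n); np.savez(f"{n}1.npz",P=cloud(s),frame=s["frame"])
    cv2.imwrite(f"pics/{n}2.png",cv2.resize(s["frame"][(60 if n=="scene" else 150):(240 if n=="scene" else 330),140:380,::-1],None,fx=3,fy=3))
E
```

```text
[0.47631553 0.23984825 0.20381751] [ 2.59285059  1.76863886 -0.00573391] [ 0.20895191 -0.28168383 -4.22618001] [-0.00813931 -0.0454994  -0.02847647]
```

View pics/scene2.png

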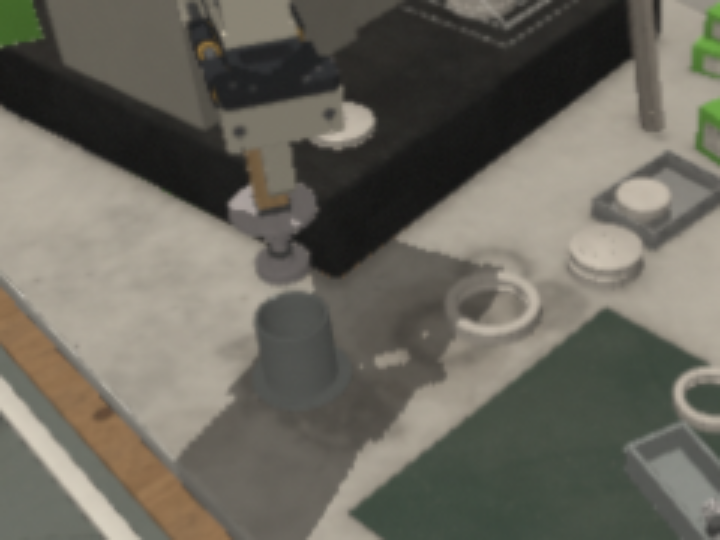

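Picture 5: the tamper is out of the tube, held off-centre in the pads. The collar is at about (272,205), the foot at (283,262) and the open tube at (295,310).

```bash
python3 - <<'E'
from h import *
d=np.load("scene1.npz");P=d["P"];Z=P[...,2]
near=np.hypot(P[...,0]-.475,P[...,1]-.243)<.06
for nm,lo,hi in(("collar",.160,.180),("foot",.105,.140),("holder",.058,.07)):
    m=(near&(Z>lo)&(Z<hi)).astype(np.uint8)
    k,L,st,c=cv2.connectedComponentsWithStats(m); i=1+st[1:,4].argmax(); p=P[L==i]
    print(nm,len(p),[np.round(x,1) for x in cv2.minEnclosingCircle(p[:,:2].astype(np.float32)*1000)],"z pct",np.percentile(p[:,2],[2,25,50,75,98]).round(4), "pix",st[i])
d2=np.load("top1.npz");P=d2["P"];Z=P[...,2];near=np.hypot(P[...,0]-.475,P[...,1]-.243)<.06
m=near&(Z>.055)&(Z<.07);p=P[m];print("top holder",len(p),cv2.minEnclosingCircle(p[:,:2].astype(np.float32)*1000))
m=near&(Z>.16)&(Z<.18);p=P[m];print("top collar",len(p),p[:,:2].min(0),p[:,:2].max(0))
P0=np.load("top0.npz")["P"];near=np.hypot(P0[...,0]-.475,P0[...,1]-.243)<.045;Z=P0[...,2]
p=P0[near&(Z>.065)&(Z<.078)];print("initial collar top view",len(p),cv2.minEnclosingCircle(p[:,:2].astype(np.float32)*1000),np.median(p[:,2]))
P0=np.load("scene0.npz")["P"];near=np.hypot(P0[...,0]-.475,P0[...,1]-.243)<.045;Z=P0[...,2]
p=P0[near&(Z>.066)&(Z<.078)];print("initial collar scene",len(p),cv2.minEnclosingCircle(p[:,:2].astype(np.float32)*1000),np.median(p[:,2]))
E
```

```text
collar 360 [array([471.8, 240.1]), np.float64(32.1)] z pct [0.1668 0.1708 0.1719 0.1727 0.1785] pix [216 121  30  19 360]
foot 210 [array([470.7, 239.5]), np.float64(20.4)] z pct [0.1158 0.1227 0.1246 0.1266 0.1376] pix [225 141  18  14 210]
holder 175 [array([475. , 244.4]), np.float64(30.2)] z pct [0.0582 0.0612 0.0632 0.0643 0.0662] pix [224 157  26  19 175]
top holder 7 ((471.4768371582031, 223.3795623779297), 12.889814376831055)Traceback (most recent call last):
  File "<stdin>", line 10, in <module>
    return umr_minimum(a, axis, None, out, keepdims, initial, where)
ValueError: zero-size array to reduction operation minimum which has no identity
```

move_arm([
  {"dx": 10, "dy": -40, "dz": 0, "roll": 0, "hand": 15},
  {"dx": 20, "dy": -85, "dz": 0, "roll": 0, "hand": 15},
  {"dx": 31, "dy": -130, "dz": 0, "roll": 0, "hand": 15},
  {"dx": 42, "dy": -175, "dz": 0, "roll": 0, "hand": 15},
  {"dx": 52, "dy": -220, "dz": 0, "roll": 0, "hand": 15},
])

```text
t: 3.95
eef_pos: [0.5282, 0.0181, 0.2032]
orientation: [2.593, 1.769, -0.007]
contact_force: [0.0, 1.1, -2.6]
grip_width: 0.0217
```

move_arm([
  {"dx": 11, "dy": -45, "dz": 0, "roll": 0, "hand": 15},
  {"dx": 22, "dy": -90, "dz": 0, "roll": 0, "hand": 15},
  {"dx": 33, "dy": -135, "dz": 0, "roll": 0, "hand": 15},
  {"dx": 43, "dy": -175, "dz": 0, "roll": 0, "hand": 15},
  {"dx": 50, "dy": -200, "dz": 0, "roll": 0, "hand": 15},
])

```text
t: 4.45
eef_pos: [0.5782, -0.1847, 0.2022]
orientation: [2.595, 1.767, -0.008]
contact_force: [-0.0, -0.1, -3.9]
grip_width: 0.0219
```

move_arm([
  {"dx": 0, "dy": -1, "dz": -10, "roll": 0, "hand": 15},
  {"dx": 0, "dy": -2, "dz": -20, "roll": 0, "hand": 15},
  {"dx": 0, "dy": -2, "dz": -28, "roll": 0, "hand": 15},
  {"dx": 0, "dy": -2, "dz": -30, "roll": 0, "hand": 15},
  {"dx": 0, "dy": -2, "dz": -30, "roll": 0, "hand": 15},
])

```text
t: 4.95
eef_pos: [0.578, -0.1858, 0.1718]
orientation: [2.595, 1.769, -0.009]
contact_force: [0.1, -0.2, -3.6]
grip_width: 0.0216
```

```bash
python3 - <<'E'
from h import *
o=robot.get_obs(); print(o["eef_pos"],o["contact_force"],o["torque"])
s=robot.snapshot("scene"); P=cloud(s);Z=P[...,2]
cv2.imwrite("pics/s3.png",cv2.resize(s["frame"][150:310,330:470,::-1],None,fx=4,fy=4)[:600])
e=o["eef_pos"];oz=.166+e[2]-.2038
near=np.hypot(P[...,0]-e[0],P[...,1]-e[1])<.045
for nm,lo,hi in(("collar",oz-.003,oz+.012),("foot",oz-.048,oz-.03),):
    m=(near&(Z>lo)&(Z<hi)).astype(np.uint8)
    k,L,st,c=cv2.connectedComponentsWithStats(m); i=1+st[1:,4].argmax(); p=P[L==i]
    print(nm,len(p),[np.round(x,1) for x in cv2.minEnclosingCircle(p[:,:2].astype(np.float32)*1000)],np.percentile(p[:,2],[2,50,98]).round(4))
E
```

```text
[ 0.57800478 -0.18579561  0.17184769] [ 0.10253984 -0.16418804 -3.62381402] [ 0.00090223 -0.04111018 -0.02148231]
collar 514 [array([ 572.5, -185.1]), np.float64(30.6)] [0.1357 0.1399 0.1448]
foot 245 [array([ 571.9, -184.9]), np.float64(19.8)] [0.0865 0.0931 0.103 ]
```

View pics/s3.png

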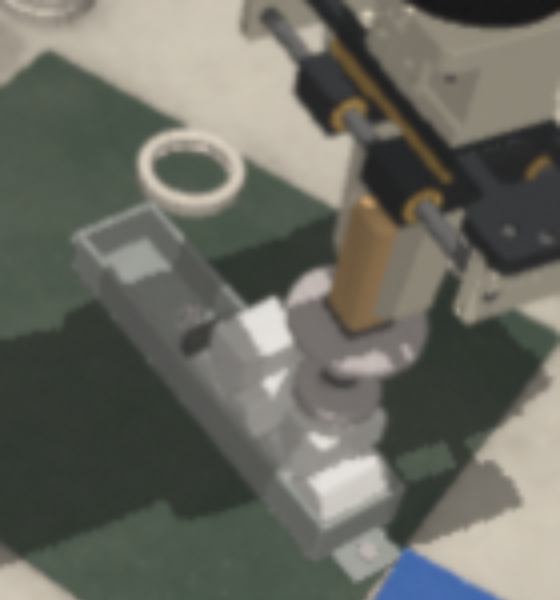

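Picture 6: the foot is at (340,395) in the crop, just over the fixed-end proud blank at (345,480). It needs about +2 mm in x and -2 mm in y.

move_arm([
  {"dx": 1, "dy": -1, "dz": -2, "roll": 0, "hand": 15},
  {"dx": 2, "dy": -2, "dz": -4, "roll": 0, "hand": 15},
  {"dx": 2, "dy": -2, "dz": -6, "roll": 0, "hand": 15},
  {"dx": 2, "dy": -2, "dz": -7, "roll": 0, "hand": 15},
  {"dx": 2, "dy": -2, "dz": -7, "roll": 0, "hand": 15},
])

```text
t: 5.5
eef_pos: [0.5801, -0.188, 0.1651]
orientation: [2.595, 1.769, -0.009]
contact_force: [0.1, 0.1, -3.4]
grip_width: 0.0218
```

move_arm([
  {"dx": 0, "dy": 0, "dz": -0.5, "roll": 0, "hand": 15},
  {"dx": 0, "dy": 0, "dz": -1, "roll": 0, "hand": 15},
  {"dx": 0, "dy": 0, "dz": -1.5, "roll": 0, "hand": 15},
  {"dx": 0, "dy": 0, "dz": -2, "roll": 0, "hand": 15},
  {"dx": 0, "dy": 0, "dz": -2, "roll": 0, "hand": 15},
])

```text
t: 6.0
eef_pos: [0.5801, -0.188, 0.1631]
orientation: [2.595, 1.769, -0.009]
contact_force: [-0.0, 0.1, -3.5]
grip_width: 0.022
```

move_arm([
  {"dx": 0, "dy": 0, "dz": -0.5, "roll": 0, "hand": 15},
  {"dx": 0, "dy": 0, "dz": -1, "roll": 0, "hand": 15},
  {"dx": 0, "dy": 0, "dz": -1.5, "roll": 0, "hand": 15},
  {"dx": 0, "dy": 0, "dz": -2, "roll": 0, "hand": 15},
  {"dx": 0, "dy": 0, "dz": -2, "roll": 0, "hand": 15},
])

```text
t: 6.5
eef_pos: [0.58, -0.188, 0.161]
orientation: [2.595, 1.769, -0.009]
contact_force: [0.0, -0.2, -3.2]
grip_width: 0.0215
```

move_arm([
  {"dx": 0, "dy": 0, "dz": -0.5, "roll": 0, "hand": 15},
  {"dx": 0, "dy": 0, "dz": -1, "roll": 0, "hand": 15},
  {"dx": 0, "dy": 0, "dz": -1.5, "roll": 0, "hand": 15},
  {"dx": 0, "dy": 0, "dz": -1.5, "roll": 0, "hand": 15},
])

```text
t: 6.9
eef_pos: [0.5801, -0.1879, 0.1596]
orientation: [2.594, 1.769, -0.008]
contact_force: [0.7, 0.0, -0.8]
grip_width: 0.0215
```

move_arm([
  {"dx": 0, "dy": 0, "dz": -0.5, "roll": 0, "hand": 15},
  {"dx": 0, "dy": 0, "dz": -1, "roll": 0, "hand": 15},
  {"dx": 0, "dy": 0.5, "dz": -1.5, "roll": 0, "hand": 15},
  {"dx": 0, "dy": 0.5, "dz": -1.5, "roll": 0, "hand": 15},
])

```text
t: 7.3
eef_pos: [0.5803, -0.1875, 0.1583]
orientation: [2.594, 1.768, -0.008]
contact_force: [0.7, 1.5, 2.9]
grip_width: 0.0217
```

move_arm([
  {"dx": 0, "dy": 0.3, "dz": -0.5, "roll": 0, "hand": 15},
  {"dx": 0.2, "dy": 0.6, "dz": -1, "roll": 0, "hand": 15},
  {"dx": 0.2, "dy": 0.9, "dz": -1.5, "roll": 0, "hand": 15},
  {"dx": 0.3, "dy": 1.2, "dz": -2, "roll": 0, "hand": 15},
  {"dx": 0.3, "dy": 1.2, "dz": -2, "roll": 0, "hand": 15},
])

```text
t: 7.8
eef_pos: [0.5805, -0.1862, 0.1562]
orientation: [2.594, 1.768, -0.008]
contact_force: [-0.9, 0.3, -0.1]
grip_width: 0.0221
```

move_arm([
  {"dx": 0.1, "dy": 0.5, "dz": -0.8, "roll": 0, "hand": 15},
  {"dx": 0.2, "dy": 1.0, "dz": -1.6, "roll": 0, "hand": 15},
  {"dx": 0.3, "dy": 1.4, "dz": -2.4, "roll": 0, "hand": 15},
  {"dx": 0.4, "dy": 1.8, "dz": -3.2, "roll": 0, "hand": 15},
  {"dx": 0.5, "dy": 2.3, "dz": -4, "roll": 0, "hand": 15},
])

```text
t: 8.3
eef_pos: [0.581, -0.1839, 0.1521]
orientation: [2.594, 1.768, -0.008]
contact_force: [-0.7, -0.8, 1.4]
grip_width: 0.0215
```

move_arm([
  {"dx": 0.1, "dy": 0.5, "dz": -0.8, "roll": 0, "hand": 15},
  {"dx": 0.2, "dy": 1.0, "dz": -1.6, "roll": 0, "hand": 15},
  {"dx": 0.3, "dy": 1.4, "dz": -2.4, "roll": 0, "hand": 15},
  {"dx": 0.4, "dy": 1.8, "dz": -3.2, "roll": 0, "hand": 15},
  {"dx": 0.5, "dy": 2.3, "dz": -4, "roll": 0, "hand": 15},
])

```text
t: 8.8
eef_pos: [0.5815, -0.1816, 0.148]
orientation: [2.594, 1.768, -0.008]
contact_force: [-0.5, -1.9, 2.4]
grip_width: 0.022
```

```bash
cat > prow.py <<'E'
from h import *
import sys
o=robot.get_obs(); print(o["t"],o["eef_pos"].round(4),o["contact_force"].round(1),o["torque"].round(3))
s=robot.snapshot("scene"); P=cloud(s);Z=P[...,2]
cv2.imwrite(sys.argv[1],cv2.resize(s["frame"][150:310,330:470,::-1],None,fx=4,fy=4)[:600])
th=np.deg2rad(-12.8);R=np.array([[np.cos(th),-np.sin(th)],[np.sin(th),np.cos(th)]])
B=(P[...,:2]-[.5875,-.1275])@R*1000
e=o["eef_pos"];oz=.166+e[2]-.2038
near=np.hypot(P[...,0]-e[0],P[...,1]-e[1])<.045
for nm,lo,hi in(("collar",oz-.003,oz+.012),("foot",oz-.048,oz-.03)):
    m=(near&(Z>lo)&(Z<hi)).astype(np.uint8)
    k,L,st,c=cv2.connectedComponentsWithStats(m); i=1+st[1:,4].argmax(); p=P[L==i]; b=B[L==i]
    print(nm,[np.round(x,1) for x in cv2.minEnclosingCircle(p[:,:2].astype(np.float32)*1000)],"bin",[np.round(x,1) for x in cv2.minEnclosingCircle(b.astype(np.float32))],np.percentile(p[:,2],[2,50,98]).round(4))
strip=(abs(B[...,0]+8)<10)&(abs(B[...,1]-15)<110)&(Z<.09)
for y in range(-90,122,6):
    m=strip&(abs(B[...,1]-y)<3)
    if m.sum(): print(f"{y}:{1000*np.median(Z[m])-3:.0f}",end=" ")
print()
E
python3 prow.py pics/s4.png
```

```text
8.8 [ 0.5815 -0.1816  0.148 ] [-0.5 -1.9  2.4] [-0.176  0.032  0.034]
collar [array([ 576.3, -181.1]), np.float64(30.2)] bin [array([  1. , -54.7]), np.float64(30.2)] [0.112  0.1163 0.121 ]
foot [array([ 576.7, -181.3]), np.float64(19.6)] bin [array([  1.4, -54.8]), np.float64(19.6)] [0.0628 0.0694 0.0787]
-90:30 -84:34 -78:40 -72:50 -66:54 -60:67 -54:63 -48:63 -42:62 -36:39 -30:39 -24:32 -18:28 -12:36 -6:54 0:68 6:69 12:69 18:69 24:39 30:38 36:31 42:35 48:30 54:24 60:15 66:5 72:3 78:4 84:4 90:4 96:4 102:4 108:4 114:4 120:21
```

View pics/s4.png

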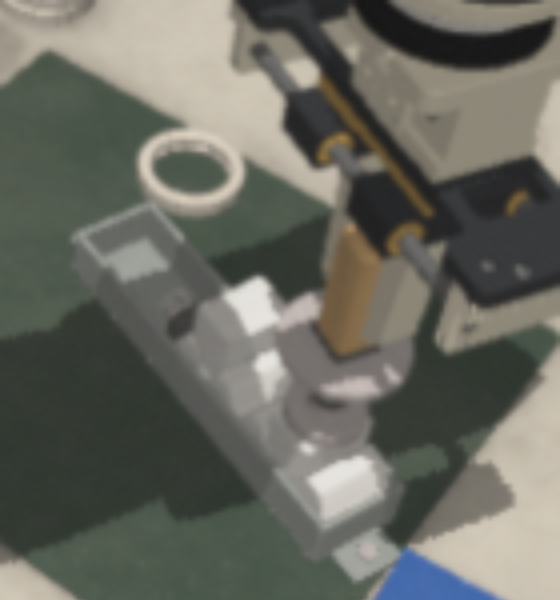

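Picture 7: proud1 is under the foot at (325,420) and going down. The row and proud2 have shifted toward the spring by about 14 mm. Foot and blank stay aligned at bin y of about -55.

move_arm([
  {"dx": 0, "dy": 0.5, "dz": -0.8, "roll": 0, "hand": 15},
  {"dx": 0.1, "dy": 1.0, "dz": -1.6, "roll": 0, "hand": 15},
  {"dx": 0.2, "dy": 1.4, "dz": -2.4, "roll": 0, "hand": 15},
  {"dx": 0.2, "dy": 1.8, "dz": -3.2, "roll": 0, "hand": 15},
  {"dx": 0.2, "dy": 2.3, "dz": -4, "roll": 0, "hand": 15},
])

```text
t: 9.35
eef_pos: [0.5817, -0.1792, 0.1438]
orientation: [2.594, 1.769, -0.008]
contact_force: [0.1, -0.6, 2.2]
grip_width: 0.0219
```

move_arm([
  {"dx": 0, "dy": 0.5, "dz": -0.8, "roll": 0, "hand": 15},
  {"dx": 0.1, "dy": 1.0, "dz": -1.6, "roll": 0, "hand": 15},
  {"dx": 0.2, "dy": 1.4, "dz": -2.4, "roll": 0, "hand": 15},
  {"dx": 0.2, "dy": 1.8, "dz": -3.2, "roll": 0, "hand": 15},
  {"dx": 0.2, "dy": 2.2, "dz": -4, "roll": 0, "hand": 15},
])

```text
t: 9.85
eef_pos: [0.582, -0.1769, 0.1398]
orientation: [2.594, 1.769, -0.008]
contact_force: [0.3, 0.2, 2.3]
grip_width: 0.0216
```

move_arm([
  {"dx": 0.1, "dy": 0.4, "dz": -0.6, "roll": 0, "hand": 15},
  {"dx": 0.2, "dy": 0.7, "dz": -1.2, "roll": 0, "hand": 15},
  {"dx": 0.3, "dy": 1.0, "dz": -1.8, "roll": 0, "hand": 15},
  {"dx": 0.4, "dy": 1.3, "dz": -2.4, "roll": 0, "hand": 15},
  {"dx": 0.4, "dy": 1.6, "dz": -3, "roll": 0, "hand": 15},
])

```text
t: 10.35
eef_pos: [0.5823, -0.1751, 0.1364]
orientation: [2.595, 1.769, -0.008]
contact_force: [-0.8, 0.0, -3.2]
grip_width: 0.0217
```

move_arm([
  {"dx": 0.1, "dy": 0.3, "dz": -0.4, "roll": 0, "hand": 15},
  {"dx": 0.1, "dy": 0.5, "dz": -0.8, "roll": 0, "hand": 15},
  {"dx": 0.1, "dy": 0.5, "dz": -1.2, "roll": 0, "hand": 15},
  {"dx": 0.1, "dy": 0.5, "dz": -1.6, "roll": 0, "hand": 15},
  {"dx": 0.1, "dy": 0.5, "dz": -2, "roll": 0, "hand": 15},
])

```text
t: 10.85
eef_pos: [0.5824, -0.1746, 0.1343]
orientation: [2.595, 1.769, -0.008]
contact_force: [-0.7, 0.4, -3.2]
grip_width: 0.0212
```

move_arm([
  {"dx": 0, "dy": 0, "dz": -0.4, "roll": 0, "hand": 15},
  {"dx": 0, "dy": 0, "dz": -0.8, "roll": 0, "hand": 15},
  {"dx": 0, "dy": 0, "dz": -1.2, "roll": 0, "hand": 15},
  {"dx": 0, "dy": 0, "dz": -1.6, "roll": 0, "hand": 15},
])

```text
t: 11.25
eef_pos: [0.5823, -0.1746, 0.1327]
orientation: [2.595, 1.769, -0.008]
contact_force: [-0.0, -0.1, -2.4]
grip_width: 0.0211
```

move_arm([
  {"dx": 0, "dy": 0, "dz": -0.3, "roll": 0, "hand": 15},
  {"dx": 0, "dy": 0, "dz": -0.6, "roll": 0, "hand": 15},
])

```text
t: 11.45
eef_pos: [0.5824, -0.1747, 0.1325]
orientation: [2.595, 1.769, -0.008]
contact_force: [-2.1, 0.4, 3.5]
grip_width: 0.0215
```

move_arm([
  {"dx": 0, "dy": 0, "dz": -0.4, "roll": 0, "hand": 15},
  {"dx": 0, "dy": 0, "dz": -0.6, "roll": 0, "hand": 15},
])

```text
t: 11.65
eef_pos: [0.5826, -0.1747, 0.1326]
orientation: [2.594, 1.769, -0.007]
contact_force: [-2.3, 0.4, 6.7]
grip_width: 0.0219
```

move_arm([
  {"dx": 0, "dy": 0, "dz": -0.8, "roll": 0, "hand": 15},
  {"dx": 0, "dy": 0, "dz": -1.0, "roll": 0, "hand": 15},
])

```text
t: 11.85
eef_pos: [0.5828, -0.1747, 0.1325]
orientation: [2.594, 1.768, -0.007]
contact_force: [-2.9, 1.4, 9.7]
grip_width: 0.0221
```

move_arm([
  {"dx": 0, "dy": 0, "dz": -1.1, "roll": 0, "hand": 15},
  {"dx": 0, "dy": 0, "dz": -1.1, "roll": 0, "hand": 15},
  {"dx": 0, "dy": 0, "dz": -1.1, "roll": 0, "hand": 15},
])

```text
t: 12.15
eef_pos: [0.583, -0.1748, 0.1325]
orientation: [2.593, 1.768, -0.006]
contact_force: [-3.1, 1.4, 9.5]
grip_width: 0.0219
```

move_arm([
  {"dx": -0.2, "dy": 0, "dz": -1.2, "roll": 0, "hand": 15},
  {"dx": -0.2, "dy": 0, "dz": -1.3, "roll": 0, "hand": 15},
  {"dx": -0.2, "dy": 0, "dz": -1.3, "roll": 0, "hand": 15},
  {"dx": -0.2, "dy": 0, "dz": -1.3, "roll": 0, "hand": 15},
  {"dx": -0.2, "dy": 0, "dz": -1.3, "roll": 0, "hand": 15},
])

```text
t: 12.65
eef_pos: [0.583, -0.1749, 0.1325]
orientation: [2.592, 1.767, -0.004]
contact_force: [-4.5, 2.4, 11.6]
grip_width: 0.0216
```

move_arm([
  {"dx": -0.2, "dy": 0, "dz": -1.3, "roll": 0, "hand": 15},
  {"dx": -0.2, "dy": 0, "dz": -1.3, "roll": 0, "hand": 15},
  {"dx": -0.2, "dy": 0, "dz": -1.3, "roll": 0, "hand": 15},
  {"dx": -0.2, "dy": 0, "dz": -1.3, "roll": 0, "hand": 15},
  {"dx": -0.2, "dy": 0, "dz": -1.3, "roll": 0, "hand": 15},
])

```text
t: 13.15
eef_pos: [0.583, -0.1749, 0.1326]
orientation: [2.591, 1.767, -0.003]
contact_force: [-3.5, 2.3, 11.3]
grip_width: 0.0216
```

```bash
python3 prow.py pics/s5.png
```

```text
13.15 [ 0.583  -0.1749  0.1326] [-3.5  2.3 11.3] [ 0.493  1.152 -0.032]
collar [array([ 577.9, -174.1]), np.float64(30.9)] bin [array([  1. , -47.6]), np.float64(30.9)] [0.0966 0.1008 0.106 ]
foot [array([ 577.7, -173.7]), np.float64(19.7)] bin [array([  0.7, -47.3]), np.float64(19.7)] [0.0476 0.0538 0.0634]
-90:29 -84:34 -78:40 -72:40 -66:45 -60:40 -54:51 -48:51 -42:50 -36:50 -30:36 -24:40 -18:41 -12:33 -6:28 0:35 6:54 12:68 18:68 24:69 30:69 36:68 42:33 48:31 54:35 60:31 66:22 72:19 78:4 84:4 90:4 96:4 102:4 108:4 114:5 120:22
```

View pics/s5.png

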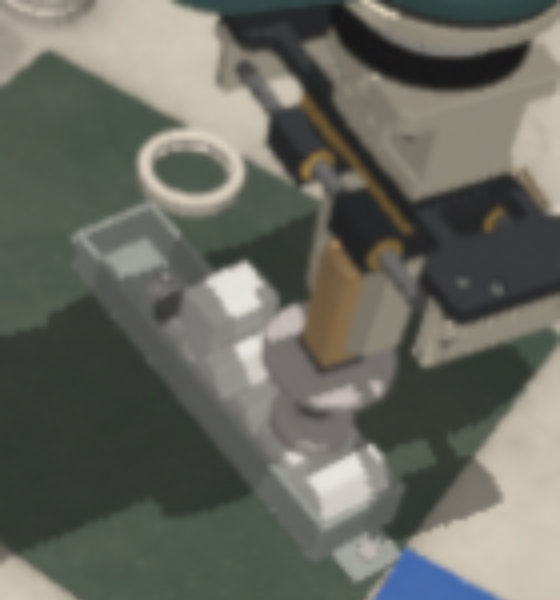

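Picture 8: proud1 is home, with the foot level with the row noses at (315,430). proud2 stands at (235,290), near bin y of 23.

move_arm([
  {"dx": 0, "dy": 0, "dz": 2, "roll": 0, "hand": 15},
  {"dx": 0, "dy": 0, "dz": 10, "roll": 0, "hand": 15},
  {"dx": 0, "dy": 0, "dz": 25, "roll": 0, "hand": 15},
  {"dx": 0, "dy": 0, "dz": 42, "roll": 0, "hand": 15},
  {"dx": 0, "dy": 0, "dz": 42, "roll": 0, "hand": 15},
])

```text
t: 13.7
eef_pos: [0.5841, -0.1753, 0.1782]
orientation: [2.588, 1.765, 0.001]
contact_force: [1.1, -0.0, -3.9]
grip_width: 0.0214
```

move_arm([
  {"dx": 3, "dy": 14, "dz": 0, "roll": 0, "hand": 15},
  {"dx": 8, "dy": 34, "dz": 0, "roll": 0, "hand": 15},
  {"dx": 13, "dy": 55, "dz": 0, "roll": 0, "hand": 15},
  {"dx": 15, "dy": 68, "dz": 0, "roll": 0, "hand": 15},
  {"dx": 15, "dy": 68, "dz": 0, "roll": 0, "hand": 15},
])

```text
t: 14.2
eef_pos: [0.5992, -0.1055, 0.178]
orientation: [2.587, 1.767, 0.001]
contact_force: [0.2, -0.1, -3.4]
grip_width: 0.0216
```

```bash
python3 prow.py pics/s6.png; python3 - <<'E'
from h import *
s=robot.snapshot("scene"); P=cloud(s);Z=P[...,2]
th=np.deg2rad(-12.8);R=np.array([[np.cos(th),-np.sin(th)],[np.sin(th),np.cos(th)]])
B=(P[...,:2]-[.5875,-.1275])@R*1000
m=(abs(B[...,0])<23)&(B[...,1]>-5)&(B[...,1]<50)&(Z>.066)&(Z<.076); b=B[m]; print(m.sum(),b.min(0),b.max(0))
m=(abs(B[...,0])<23)&(B[...,1]>-75)&(B[...,1]<-25)&(Z>.034)&(Z<.05); b=B[m]
for y in range(-72,-24,4):
    q=m&(abs(B[...,1]-y)<2); print(y,q.sum(),Z[q].mean().round(4) if q.sum() else 0)
E
```

```text
14.2 [ 0.5992 -0.1055  0.178 ] [ 0.2 -0.1 -3.4] [-0.074  0.014 -0.072]
collar [array([ 594.9, -106. ]), np.float64(31.5)] bin [array([ 2.4, 22.6]), np.float64(31.5)] [0.1402 0.1453 0.1513]
foot [array([ 594.7, -106.1]), np.float64(20.3)] bin [array([ 2.2, 22.5]), np.float64(20.3)] [0.0926 0.0983 0.1091]
-90:29 -84:35 -78:41 -72:41 -66:32 -60:37 -54:41 -48:40 -42:41 -36:40 -30:35 -24:40 -18:41 -12:33 -6:28 0:36 6:56 12:68 18:69 24:68 30:68 36:39 42:33 48:30 54:36 60:30 66:24 72:20 78:5 84:4 90:4 96:4 102:3 108:3 114:4 120:21 
167 [-19.85314296   5.65053883] [19.36022845 34.79017349]
-72 41 0.043
-68 8 0.0387
-64 10 0.0367
-60 69 0.0406
-56 37 0.0433
-52 39 0.0429
-48 37 0.0427
-44 36 0.0425
-40 39 0.0435
-36 34 0.0431
-32 8 0.0388
-28 59 0.039
```

View pics/s6.png

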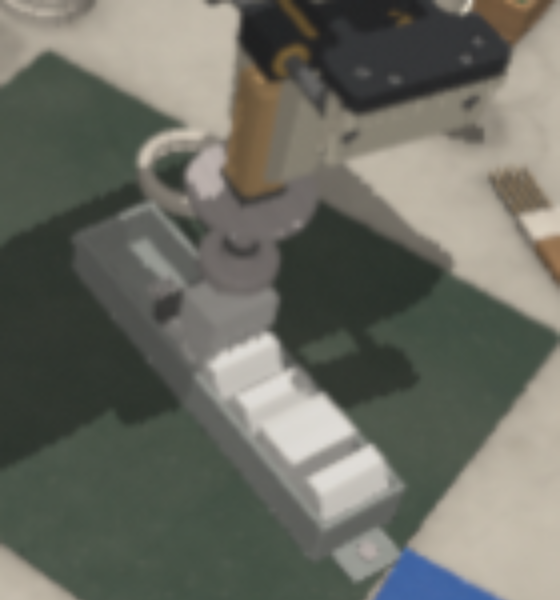

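Picture 9: proud1 sits level with the row at (310,430), its top 40 mm above the bin origin. The foot at (240,255) is over proud2.

move_arm([
  {"dx": -1, "dy": 0, "dz": -4, "roll": 0, "hand": 15},
  {"dx": -2, "dy": 0, "dz": -8, "roll": 0, "hand": 15},
  {"dx": -2, "dy": 0, "dz": -12, "roll": 0, "hand": 15},
  {"dx": -2, "dy": 0, "dz": -15, "roll": 0, "hand": 15},
  {"dx": -2, "dy": 0, "dz": -15.5, "roll": 0, "hand": 15},
])

```text
t: 14.8
eef_pos: [0.5968, -0.1072, 0.1619]
orientation: [2.589, 1.766, -0.001]
contact_force: [-0.5, 0.0, -3.4]
grip_width: 0.022
```

move_arm([
  {"dx": 0, "dy": 0, "dz": -0.5, "roll": 0, "hand": 15},
  {"dx": 0, "dy": 0, "dz": -1, "roll": 0, "hand": 15},
  {"dx": 0, "dy": 0, "dz": -1.5, "roll": 0, "hand": 15},
  {"dx": 0, "dy": 0, "dz": -2, "roll": 0, "hand": 15},
])

```text
t: 15.2
eef_pos: [0.5971, -0.1072, 0.1604]
orientation: [2.588, 1.765, 0.001]
contact_force: [0.8, 1.5, 2.4]
grip_width: 0.0218
```

move_arm([
  {"dx": 0, "dy": 0.4, "dz": -0.5, "roll": 0, "hand": 15},
  {"dx": 0.1, "dy": 0.7, "dz": -1, "roll": 0, "hand": 15},
  {"dx": 0.2, "dy": 1.1, "dz": -1.5, "roll": 0, "hand": 15},
  {"dx": 0.2, "dy": 1.4, "dz": -2, "roll": 0, "hand": 15},
  {"dx": 0.2, "dy": 1.4, "dz": -2, "roll": 0, "hand": 15},
])

```text
t: 15.7
eef_pos: [0.5972, -0.1058, 0.1582]
orientation: [2.588, 1.766, 0.0]
contact_force: [1.0, -0.1, -0.3]
grip_width: 0.0217
```

move_arm([
  {"dx": 0.1, "dy": 0.6, "dz": -0.8, "roll": 0, "hand": 15},
  {"dx": 0.2, "dy": 1.1, "dz": -1.6, "roll": 0, "hand": 15},
  {"dx": 0.3, "dy": 1.5, "dz": -2.4, "roll": 0, "hand": 15},
  {"dx": 0.4, "dy": 1.9, "dz": -3.2, "roll": 0, "hand": 15},
  {"dx": 0.5, "dy": 2.4, "dz": -4, "roll": 0, "hand": 15},
])

```text
t: 16.2
eef_pos: [0.5977, -0.1033, 0.1542]
orientation: [2.588, 1.766, 0.0]
contact_force: [-0.5, -1.4, -0.2]
grip_width: 0.0214
```

move_arm([
  {"dx": 0.1, "dy": 0.5, "dz": -0.8, "roll": 0, "hand": 15},
  {"dx": 0.2, "dy": 1.0, "dz": -1.6, "roll": 0, "hand": 15},
  {"dx": 0.3, "dy": 1.4, "dz": -2.4, "roll": 0, "hand": 15},
  {"dx": 0.4, "dy": 1.8, "dz": -3.2, "roll": 0, "hand": 15},
  {"dx": 0.5, "dy": 2.3, "dz": -4, "roll": 0, "hand": 15},
])

```text
t: 16.7
eef_pos: [0.5983, -0.101, 0.1502]
orientation: [2.588, 1.766, 0.0]
contact_force: [0.0, -0.8, 1.5]
grip_width: 0.0214
```

move_arm([
  {"dx": 0.1, "dy": 0.5, "dz": -0.8, "roll": 0, "hand": 15},
  {"dx": 0.2, "dy": 0.9, "dz": -1.6, "roll": 0, "hand": 15},
  {"dx": 0.3, "dy": 1.4, "dz": -2.4, "roll": 0, "hand": 15},
  {"dx": 0.4, "dy": 1.8, "dz": -3.2, "roll": 0, "hand": 15},
  {"dx": 0.5, "dy": 2.3, "dz": -4, "roll": 0, "hand": 15},
])

```text
t: 17.2
eef_pos: [0.5988, -0.0987, 0.1461]
orientation: [2.588, 1.765, 0.0]
contact_force: [-0.3, -1.9, 1.9]
grip_width: 0.022
```

move_arm([
  {"dx": 0.1, "dy": 0.5, "dz": -0.8, "roll": 0, "hand": 15},
  {"dx": 0.2, "dy": 0.9, "dz": -1.6, "roll": 0, "hand": 15},
  {"dx": 0.3, "dy": 1.4, "dz": -2.4, "roll": 0, "hand": 15},
  {"dx": 0.4, "dy": 1.8, "dz": -3.2, "roll": 0, "hand": 15},
  {"dx": 0.5, "dy": 2.3, "dz": -4, "roll": 0, "hand": 15},
])

```text
t: 17.7
eef_pos: [0.5993, -0.0964, 0.1421]
orientation: [2.588, 1.765, 0.001]
contact_force: [-0.3, -1.3, 1.6]
grip_width: 0.0216
```

```bash
python3 prow.py pics/s7.png
```

```text
17.7 [ 0.5993 -0.0964  0.1421] [-0.3 -1.3  1.6] [-0.343  0.124 -0.033]
collar [array([594.4, -97. ]), np.float64(31.0)] bin [array([-0.1, 31.3]), np.float64(31.0)] [0.1046 0.1094 0.1153]
foot [array([594.8, -96.8]), np.float64(20.1)] bin [array([ 0.3, 31.5]), np.float64(20.1)] [0.0567 0.0624 0.0726]
-90:29 -84:34 -78:40 -72:41 -66:31 -60:37 -54:41 -48:40 -42:41 -36:41 -30:34 -24:40 -18:41 -12:38 -6:27 0:35 6:40 12:53 18:42 24:60 30:60 36:59 42:58 48:58 54:39 60:39 66:33 72:33 78:35 84:31 90:24 96:22 102:5 108:4 114:4 120:22
```

move_arm([
  {"dx": 0.1, "dy": 0.6, "dz": -0.7, "roll": 0, "hand": 15},
  {"dx": 0.2, "dy": 1.0, "dz": -1.4, "roll": 0, "hand": 15},
  {"dx": 0.3, "dy": 1.4, "dz": -2.1, "roll": 0, "hand": 15},
  {"dx": 0.4, "dy": 1.8, "dz": -2.8, "roll": 0, "hand": 15},
  {"dx": 0.5, "dy": 2.3, "dz": -3.5, "roll": 0, "hand": 15},
])

```text
t: 18.25
eef_pos: [0.5998, -0.094, 0.1384]
orientation: [2.588, 1.765, 0.0]
contact_force: [0.3, -2.0, 2.7]
grip_width: 0.0213
```

move_arm([
  {"dx": 0.1, "dy": 0.3, "dz": -0.5, "roll": 0, "hand": 15},
  {"dx": 0.2, "dy": 0.6, "dz": -1.0, "roll": 0, "hand": 15},
  {"dx": 0.2, "dy": 0.9, "dz": -1.5, "roll": 0, "hand": 15},
  {"dx": 0.2, "dy": 1.2, "dz": -2, "roll": 0, "hand": 15},
  {"dx": 0.2, "dy": 1.2, "dz": -2.5, "roll": 0, "hand": 15},
])

```text
t: 18.75
eef_pos: [0.5999, -0.0927, 0.1355]
orientation: [2.588, 1.766, -0.0]
contact_force: [-0.1, 0.7, -2.5]
grip_width: 0.0218
```

move_arm([
  {"dx": 0, "dy": 0, "dz": -0.5, "roll": 0, "hand": 15},
  {"dx": 0, "dy": 0, "dz": -1, "roll": 0, "hand": 15},
  {"dx": 0, "dy": 0, "dz": -1.5, "roll": 0, "hand": 15},
  {"dx": 0, "dy": 0, "dz": -1.9, "roll": 0, "hand": 15},
  {"dx": 0, "dy": 0, "dz": -2.2, "roll": 0, "hand": 15},
])

```text
t: 19.25
eef_pos: [0.5998, -0.0927, 0.1333]
orientation: [2.588, 1.766, -0.0]
contact_force: [-0.6, 0.6, -2.8]
grip_width: 0.0215
```

move_arm([
  {"dx": 0, "dy": 0, "dz": -0.3, "roll": 0, "hand": 15},
  {"dx": 0, "dy": 0, "dz": -0.6, "roll": 0, "hand": 15},
])

```text
t: 19.45
eef_pos: [0.5999, -0.0926, 0.1327]
orientation: [2.588, 1.766, 0.0]
contact_force: [-0.6, 1.0, -0.8]
grip_width: 0.0215
```

move_arm([
  {"dx": 0, "dy": 0, "dz": -0.3, "roll": 0, "hand": 15},
  {"dx": 0, "dy": 0, "dz": -0.6, "roll": 0, "hand": 15},
  {"dx": 0, "dy": 0, "dz": -0.6, "roll": 0, "hand": 15},
])

```text
t: 19.75
eef_pos: [0.6, -0.0927, 0.1326]
orientation: [2.588, 1.766, 0.001]
contact_force: [0.0, 0.6, 4.2]
grip_width: 0.0214
```

move_arm([
  {"dx": -0.1, "dy": 0, "dz": -0.7, "roll": 0, "hand": 15},
  {"dx": -0.1, "dy": 0, "dz": -0.8, "roll": 0, "hand": 15},
])

```text
t: 19.95
eef_pos: [0.6001, -0.0927, 0.1326]
orientation: [2.588, 1.765, 0.002]
contact_force: [-2.8, 0.9, 8.1]
grip_width: 0.0219
```

move_arm([
  {"dx": -0.1, "dy": 0, "dz": -1.0, "roll": 0, "hand": 15},
  {"dx": -0.1, "dy": 0, "dz": -1.2, "roll": 0, "hand": 15},
  {"dx": -0.1, "dy": 0, "dz": -1.2, "roll": 0, "hand": 15},
])

```text
t: 20.25
eef_pos: [0.6001, -0.0927, 0.1326]
orientation: [2.587, 1.765, 0.002]
contact_force: [-3.7, 0.6, 11.1]
grip_width: 0.022
```

move_arm([
  {"dx": -0.1, "dy": 0, "dz": -1.2, "roll": 0, "hand": 15},
  {"dx": -0.1, "dy": 0, "dz": -1.2, "roll": 0, "hand": 15},
  {"dx": -0.1, "dy": 0, "dz": -1.2, "roll": 0, "hand": 15},
  {"dx": -0.1, "dy": 0, "dz": -1.2, "roll": 0, "hand": 15},
  {"dx": -0.1, "dy": 0, "dz": -1.2, "roll": 0, "hand": 15},
])

```text
t: 20.75
eef_pos: [0.6001, -0.0928, 0.1326]
orientation: [2.587, 1.765, 0.003]
contact_force: [-4.3, 1.0, 11.8]
grip_width: 0.0216
```

move_arm([
  {"dx": -0.1, "dy": 0, "dz": -1.2, "roll": 0, "hand": 15},
  {"dx": -0.1, "dy": 0, "dz": -1.2, "roll": 0, "hand": 15},
  {"dx": -0.1, "dy": 0, "dz": -1.2, "roll": 0, "hand": 15},
  {"dx": -0.1, "dy": 0, "dz": -1.2, "roll": 0, "hand": 15},
  {"dx": -0.1, "dy": 0, "dz": -1.2, "roll": 0, "hand": 15},
])

```text
t: 21.25
eef_pos: [0.6001, -0.0928, 0.1326]
orientation: [2.586, 1.764, 0.004]
contact_force: [-4.3, 0.5, 12.1]
grip_width: 0.022
```

```bash
python3 prow.py pics/s8.png
```

```text
21.25 [ 0.6001 -0.0928  0.1326] [-4.3  0.5 12.1] [ 0.327  1.494 -0.011]
collar [array([595.4, -92.7]), np.float64(31.5)] bin [array([ 0. , 35.7]), np.float64(31.5)] [0.0954 0.1001 0.1057]
foot [array([595.4, -93.7]), np.float64(20.0)] bin [array([ 0.2, 34.7]), np.float64(20.0)] [0.0479 0.0532 0.0637]
-90:29 -84:34 -78:41 -72:39 -66:33 -60:37 -54:41 -48:41 -42:41 -36:40 -30:35 -24:39 -18:40 -12:40 -6:28 0:37 6:40 12:40 18:43 24:46 30:51 36:50 42:50 48:49 54:35 60:39 66:39 72:38 78:34 84:35 96:24 102:22 108:4 114:4 120:22
```

move_arm([
  {"dx": 0, "dy": 0, "dz": 2, "roll": 0, "hand": 15},
  {"dx": 0, "dy": 0, "dz": 12, "roll": 0, "hand": 15},
  {"dx": 0, "dy": 0, "dz": 32, "roll": 0, "hand": 15},
  {"dx": 0, "dy": 0, "dz": 55, "roll": 0, "hand": 15},
  {"dx": 0, "dy": 0, "dz": 75, "roll": 0, "hand": 15},
])

```text
t: 21.8
eef_pos: [0.6001, -0.0927, 0.209]
orientation: [2.586, 1.764, 0.004]
contact_force: [-0.6, -0.4, -2.9]
grip_width: 0.0219
```

move_arm([
  {"dx": -13, "dy": 35, "dz": 0, "roll": 0, "hand": 15},
  {"dx": -29, "dy": 80, "dz": 0, "roll": 0, "hand": 15},
  {"dx": -45, "dy": 125, "dz": 0, "roll": 0, "hand": 15},
  {"dx": -60, "dy": 170, "dz": 0, "roll": 0, "hand": 15},
  {"dx": -75, "dy": 210, "dz": 0, "roll": 0, "hand": 15},
])

```text
t: 22.3
eef_pos: [0.5241, 0.119, 0.2094]
orientation: [2.586, 1.764, 0.005]
contact_force: [-0.1, -0.4, -4.0]
grip_width: 0.0216
```

move_arm([
  {"dx": -15, "dy": 42, "dz": 0, "roll": 0, "hand": 15},
  {"dx": -30, "dy": 85, "dz": 0, "roll": 0, "hand": 15},
  {"dx": -41, "dy": 115, "dz": 0, "roll": 0, "hand": 15},
  {"dx": -45, "dy": 125.5, "dz": 0, "roll": 0, "hand": 15},
  {"dx": -45, "dy": 125.5, "dz": 0, "roll": 0, "hand": 15},
])

```text
t: 22.8
eef_pos: [0.4786, 0.2455, 0.2095]
orientation: [2.584, 1.767, 0.005]
contact_force: [-0.2, -0.5, -3.1]
grip_width: 0.0219
```

```bash
cat > hang.py <<'E'
from h import *
o=robot.get_obs(); print(o["eef_pos"].round(4),o["orientation"].round(3),o["contact_force"].round(1))
s=robot.snapshot("scene");P=cloud(s);Z=P[...,2]
cv2.imwrite("pics/s9.png",cv2.resize(s["frame"][60:240,140:380,::-1],None,fx=3,fy=3))
oz=.166+o["eef_pos"][2]-.2038
near=np.hypot(P[...,0]-.475,P[...,1]-.243)<.05
for nm,lo,hi in(("collar",oz-.004,oz+.012),("foot",oz-.055,oz-.03),("holder",.058,.07)):
    m=(near&(Z>lo)&(Z<hi)).astype(np.uint8)
    k,L,st,c=cv2.connectedComponentsWithStats(m); i=1+st[1:,4].argmax(); p=P[L==i]
    print(nm,len(p),[np.round(x,1) for x in cv2.minEnclosingCircle(p[:,:2].astype(np.float32)*1000)],np.percentile(p[:,2],[2,50,98]).round(4))
E
python3 hang.py; python3 prow.py pics/s10.png
```

```text
[0.4786 0.2455 0.2095] [2.584 1.767 0.005] [-0.2 -0.5 -3.1]
collar 352 [array([474.3, 245.3]), np.float64(32.1)] [0.1727 0.1774 0.1826]
foot 209 [array([474.2, 245.5]), np.float64(21.1)] [0.1205 0.1298 0.1407]
holder 173 [array([474.9, 244.2]), np.float64(30.8)] [0.0584 0.0632 0.0665]
22.85 [0.4791 0.2445 0.2095] [ 0.1 -1.8 -3.2] [0.025 0.011 0.037]
collar [array([474.1, 244.2]), np.float64(32.0)] bin [array([-192.9,  337.3]), np.float64(32.0)] [0.1723 0.1775 0.182 ]
foot [array([474.5, 242.5]), np.float64(20.6)] bin [array([-192.2,  335.8]), np.float64(20.6)] [0.1241 0.1307 0.1412]
-90:29 -84:35 -78:40 -72:40 -66:32 -60:37 -54:40 -48:41 -42:41 -36:40 -30:34 -24:40 -18:41 -12:33 -6:28 0:35 6:40 12:39 18:30 24:38 30:40 36:40 42:40 48:40 54:34 60:39 66:39 78:34 84:36 96:24 102:22 108:4 114:3 120:23
```

View pics/s9.png

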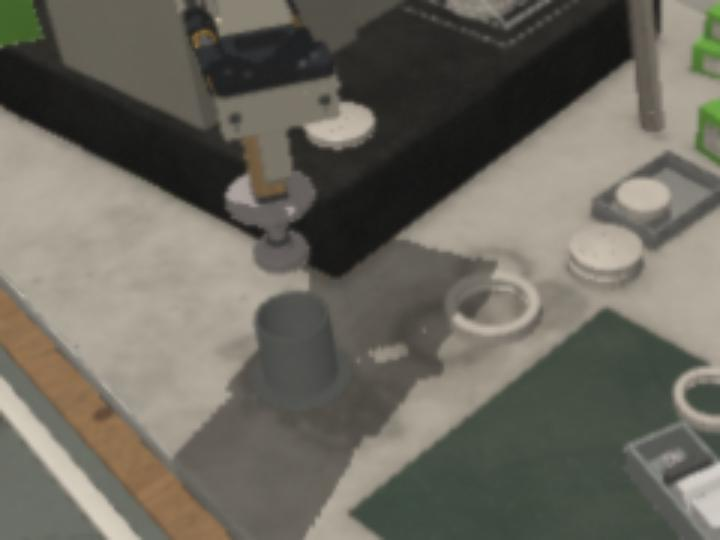

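Picture 10: the tamper's foot at (282,250) is over the tube mouth at (295,305), and the centres agree to about 1 mm. The row profile shows both proud blanks level at 40 mm.

move_arm([
  {"dx": 0.5, "dy": 0, "dz": -8, "roll": 0, "hand": 15},
  {"dx": 0.5, "dy": 0, "dz": -18, "roll": 0, "hand": 15},
  {"dx": 0.5, "dy": 0, "dz": -28, "roll": 0, "hand": 15},
  {"dx": 0.5, "dy": 0, "dz": -38, "roll": 0, "hand": 15},
  {"dx": 0.5, "dy": 0, "dz": -44, "roll": 0, "hand": 15},
])

```text
t: 23.4
eef_pos: [0.4796, 0.2436, 0.1638]
orientation: [2.586, 1.764, 0.002]
contact_force: [-1.0, 0.6, -3.4]
grip_width: 0.0215
```

move_arm([
  {"dx": 0, "dy": 0, "dz": 0, "roll": 0, "hand": 15},
  {"dx": 0, "dy": 0, "dz": 0, "roll": 0, "hand": 15},
])

```text
t: 23.6
eef_pos: [0.4796, 0.2435, 0.1637]
orientation: [2.586, 1.764, 0.002]
contact_force: [-0.3, 0.4, -3.3]
grip_width: 0.0217
```

```bash
python3 hang.py
```

```text
[0.4796 0.2435 0.1637] [2.586e+00 1.764e+00 2.000e-03] [-0.3  0.4 -3.3]
collar 330 [array([474. , 242.9]), np.float64(31.6)] [0.1271 0.1315 0.1362]
foot 190 [array([475.9, 242.8]), np.float64(20.9)] [0.0747 0.0839 0.0948]
holder 119 [array([473.9, 244. ]), np.float64(29.4)] [0.0585 0.0633 0.0659]
```

move_arm([
  {"dx": 0, "dy": 1.3, "dz": -2, "roll": 0, "hand": 15},
  {"dx": 0, "dy": 1.3, "dz": -8, "roll": 0, "hand": 15},
  {"dx": 0, "dy": 1.3, "dz": -14, "roll": 0, "hand": 15},
  {"dx": 0, "dy": 1.3, "dz": -20, "roll": 0, "hand": 15},
  {"dx": 0, "dy": 1.3, "dz": -25, "roll": 0, "hand": 15},
])

```text
t: 24.15
eef_pos: [0.4795, 0.2448, 0.1383]
orientation: [2.586, 1.764, 0.002]
contact_force: [0.1, -0.6, -3.7]
grip_width: 0.0214
```

move_arm([
  {"dx": 0, "dy": 0.3, "dz": -6, "roll": 0, "hand": 15},
  {"dx": 0, "dy": 0.3, "dz": -12, "roll": 0, "hand": 15},
  {"dx": 0, "dy": 0.3, "dz": -18, "roll": 0, "hand": 15},
  {"dx": 0, "dy": 0.3, "dz": -24, "roll": 0, "hand": 15},
  {"dx": 0, "dy": 0.3, "dz": -28, "roll": 0, "hand": 15},
])

```text
t: 24.65
eef_pos: [0.4794, 0.2451, 0.1096]
orientation: [2.586, 1.764, 0.001]
contact_force: [0.7, 0.4, -4.3]
grip_width: 0.0212
```

move_arm([
  {"dx": 0, "dy": 0, "dz": -1, "roll": 0, "hand": 15},
  {"dx": 0, "dy": 0, "dz": -2, "roll": 0, "hand": 15},
  {"dx": 0, "dy": 0, "dz": -3, "roll": 0, "hand": 15},
  {"dx": 0, "dy": 0, "dz": -4, "roll": 0, "hand": 15},
  {"dx": 0, "dy": 0, "dz": -5, "roll": 0, "hand": 15},
])

```text
t: 25.15
eef_pos: [0.4795, 0.2451, 0.1047]
orientation: [2.586, 1.764, 0.001]
contact_force: [-0.3, 0.2, -3.3]
grip_width: 0.0217
```

move_arm([
  {"dx": 0, "dy": 0, "dz": -0.7, "roll": 0, "hand": 15},
  {"dx": 0, "dy": 0, "dz": -1.4, "roll": 0, "hand": 15},
  {"dx": 0, "dy": 0, "dz": -2, "roll": 0, "hand": 15},
])

```text
t: 25.45
eef_pos: [0.4796, 0.2452, 0.1032]
orientation: [2.586, 1.764, 0.002]
contact_force: [-2.3, -1.7, 6.8]
grip_width: 0.0214
```

Seated. Now I'll release and retract.

move_arm([
  {"dx": 0, "dy": 0, "dz": 0.2, "roll": 0, "hand": 15},
  {"dx": 0, "dy": 0, "dz": 0.2, "roll": 0, "hand": 40},
  {"dx": 0, "dy": 0, "dz": 0.2, "roll": 0, "hand": 60},
  {"dx": 0, "dy": 0, "dz": 0.2, "roll": 0, "hand": 70},
  {"dx": 0, "dy": 0, "dz": 0.2, "roll": 0, "hand": 70},
])

```text
t: 25.95
eef_pos: [0.4796, 0.2452, 0.1034]
orientation: [2.586, 1.764, 0.002]
contact_force: [-0.3, -0.7, 1.3]
grip_width: 0.0491
```

move_arm([
  {"dx": 0, "dy": 0, "dz": 0, "roll": 0, "hand": 70},
  {"dx": 0, "dy": 0, "dz": 5, "roll": 0, "hand": 70},
  {"dx": 0, "dy": 0, "dz": 20, "roll": 0, "hand": 70},
  {"dx": 0, "dy": 0, "dz": 40, "roll": 0, "hand": 70},
  {"dx": 0, "dy": 0, "dz": 60, "roll": 0, "hand": 70},
])

```text
t: 26.45
eef_pos: [0.4797, 0.2452, 0.1654]
orientation: [2.586, 1.764, 0.003]
contact_force: [-0.5, 1.4, -0.1]
grip_width: 0.07
```

move_arm([
  {"dx": 0, "dy": 0, "dz": 20, "roll": 0, "hand": 70},
  {"dx": 0, "dy": 0, "dz": 40, "roll": 0, "hand": 70},
  {"dx": 0, "dy": 0, "dz": 60, "roll": 0, "hand": 70},
  {"dx": 0, "dy": 0, "dz": 60, "roll": 0, "hand": 70},
  {"dx": 0, "dy": 0, "dz": 60, "roll": 0, "hand": 70},
])

```text
t: 26.95
eef_pos: [0.4798, 0.2452, 0.226]
orientation: [2.586, 1.764, 0.005]
contact_force: [1.1, 0.6, -0.2]
grip_width: 0.07
```

```bash
python3 - <<'E'
from h import *
print(robot.get_obs()["contact_force"])
s=robot.snapshot("scene");P=cloud(s);Z=P[...,2]
cv2.imwrite("pics/s11.png",s["frame"][...,::-1])
near=np.hypot(P[...,0]-.475,P[...,1]-.243)<.045
for nm,lo,hi in(("collar",.064,.078),("handletop",.13,.15)):
    m=(near&(Z>lo)&(Z<hi)).astype(np.uint8)
    k,L,st,c=cv2.connectedComponentsWithStats(m); i=1+st[1:,4].argmax(); p=P[L==i]
    print(nm,len(p),[np.round(x,1) for x in cv2.minEnclosingCircle(p[:,:2].astype(np.float32)*1000)],np.percentile(p[:,2],[2,50,98]).round(4))
E
python3 prow.py pics/s12.png | tail -1
```

```text
[ 1.05050766  0.62268641 -0.23650801]
collar 331 [array([475.7, 244.6]), np.float64(32.1)] [0.066  0.0705 0.0772]
handletop 93 [array([474.9, 245.2]), np.float64(14.4)] [0.1302 0.1377 0.1402]
27.0 [0.4795 0.2451 0.2251] [-0.7  0.3  0.7] [-0.064 -0.018  0.01 ]Traceback (most recent call last):
  File "prow.py", line 12, in <module>
    k,L,st,c=cv2.connectedComponentsWithStats(m); i=1+st[1:,4].argmax(); p=P[L==i]; b=B[L==i]
                                                      ~~~~~~~~~~~~~~~^^
ValueError: attempt to get argmax of an empty sequence
```

View pics/s11.png

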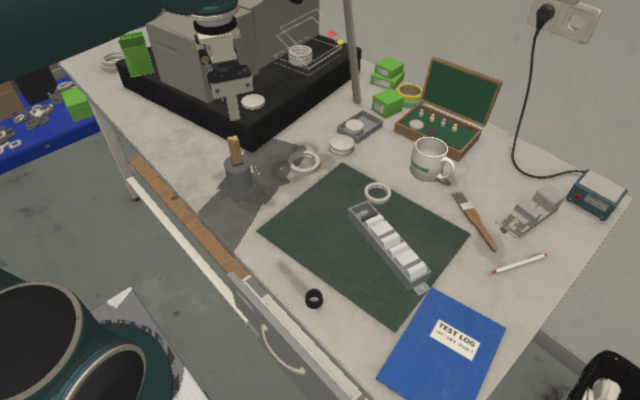

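Picture 11: the tamper hangs in its holder at (238,165) and the gripper is clear above it. All the blanks are level in the bin around (395,245), and the rings and loupe are unmoved. I'm handing in.

```bash
python3 -c "
from rig import robot
print(robot.hand_in())"
```

```text
the job is handed in; nothing more can be done
None
```

I pressed both proud blanks home, hung the tamper back in its holder, let go and handed the job in at about 27 s. `hand_in` gives no verdict.

- **Pressing:** I pressed the blank at the plain end first, then the one at the spring end. Each final push rose to about 15 N by the wrist reading, net of the tamper's weight. They stayed above roughly 13 N for a second or more. The highest reading was about 15.5 N, though readings come only at the end of each move.
- **Blanks:** after the last press, both pressed blanks had their tops 40 mm above the bin origin, level with the row. In the last picture the row still looked level and the two rings and the loupe looked unmoved; I did not measure those.
- **Tamper:** the collar top is at about 70.5 mm (71 mm expected when seated). Its centre is within about 2 mm of the holder's, and the gripper is clear above it.
- **Problems:**
  - The first grasp landed about 5 mm off-centre in the pads. I corrected for that offset in the later positioning.
  - The final numeric check of the row crashed because the script expected the tamper in the gripper. After release, I checked the row only in the picture.

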